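# Flip the round slab's status marker to the tick

## Robot

A 6-joint arm with a two-finger parallel gripper is mounted at the origin on the work surface. World frame = base frame: x ahead of the robot, y to its left, z up, the work surface at z = 0. Lengths are in m, angles in degrees, forces in N, time in s.
With the tool pointing down it reaches from about 0.375 to 0.9 m from the base axis. Payload 3.1 kg.
Tool frame: the origin (TCP) lies between the finger pads; the fingertips stand 22 mm ahead of it and the grasp point (between the pads) lies 3 mm ahead of it (bot.tip_extent is the distance from the TCP to the fingertips, in m); y points along the fingers, z is the direction in which the jaws open and shut, and the axes are right-handed (so a half turn about y gives the same grasp; the last joint's range is limited). The gripper opens to 87 mm and grips with 3 to 60 N. Pads are 19 mm wide; open, the fingers measure 117 mm over their backs; the gripper's body (75 mm by 190 mm) begins 51 mm behind the grasp point.
Start: joints at [-81.79, 30.224, 82.088, -0, 67.689, -10.227], TCP at [0.198, -0.593, 0.245] pointing down, gripper open.
Joint ranges: [-176.69, 176.69], [-43.24, 126.21], [12.49, 139.97], [-82, 262], [0, 151.66], [-163.58, 163.58]. Speed limits (degrees/s): [159.86, 159.86, 180, 180, 180, 180].

## Interface

Orientations are given as a 3x3 rotation matrix whose columns are the frame's x, y, z axes.
In Python, from rig import bot, eyes, models gives the robot as it stands. The module is installed in compiled form; this text tells all that it offers.
- The arm moves only by the tool arm_command, never from a script. Its arguments are lists of equal length, an entry for each row: "translation": the shift along the tool's x, y, z each as a share of 0.08 m, from -1 to 1, a list of three; "rotation": the turn, a rotation vector about the tool's x, y, z each as a share of 60 degrees, from -1 to 1, a list of three; "grip": the closure, from -1 (fully open) to 1 (shut), so that 0 is half open. In form: {"translation": [[x, y, z], ...], "rotation": [[rx, ry, rz], ...], "grip": [grip, ...]}. A call has 1 to 5 rows; each row is the pose to reach, as a shift and turn from the pose commanded when the call began, along the tool's axes at that moment; what a row does not reach only later rows make up. A row lasts 1/10 s, in which the tool goes at most 50 mm and 8.59 degrees, less where a joint would pass 70% of its speed; a pose out of reach is approached as far as the arm can. A call with a number of a shift or a turn outside -1 to 1 is refused whole. A call with a gripper value outside its range is refused whole. The fingers move at their own pace and stop on an object; the grip force is fixed at half the most. Time passes only in rows, so rows that repeat a pose let the fingers close. It gives the time, the measured TCP pose, the force and the opening at its end, in the units of the state.
- bot.read_state(): the state, without advancing time (a new reading comes with each control period).
- eyes.capture(name): name is "scene" or "top" or "wrist"; returns a dict with "image" (384x512x3 uint8, blue, green, red), "mtx" (3x3 intrinsics, pixels), "dist_coeffs" ([k1, k2, p1, p2, k3] as OpenCV has them; the pictures are not rectified), "rvec" (rotation vector, rad) and "tvec" (3), from world to camera coordinates, as OpenCV has them; the wrist camera has in their place "hand_eye" (4x4, takes a point from camera to tool coordinates, whose origin is the TCP and whose axes are the tool frame's). Camera axes: x right, y down, z forward; pixel columns grow to the right and rows downward; lengths in m; the calibration is good to about 2 mm. A picture is of the moment at which its call begins: read the wrist's pose just before it. There is no depth.
- bot.hand_in(): hands the job in, once; it reports no verdict.
Trained networks look in the newest picture that a camera, given by its name, has taken for a name from the list of things; names that differ only in an ending like _2 or _b are one class to them, and where a whole thing is asked for, a point or a joint stands for the part that bears it (a point fixed in the world has none). Each returns a list of dicts, best first, with "conf" (0 to 1); they miss things now and then, are a little off and sometimes report something else, mostly with a low value. They report only what shows in the picture. A call takes as long as a camera call.
- models.recognise(camera, thing): "extent" ([left, top, right, bottom] as shares, 0 to 1, of the picture: columns of its width, rows of its height, round what is visible of it).
- models.spot_point(camera, thing): "point" ([column, row] as shares, 0 to 1, of the picture: columns of its width, rows of its height: a listed point, or the origin of a listed thing).
The state is a dict: "time_s": time; "joint_positions": joint angles; "qvel": joint speeds; "tau": joint torques, N m; "position": TCP position; "tcp_rot": TCP orientation; "force": force on the tool from outside, world axes, zero at the start; "moment": the same for the moment, N m; "opening": opening from 0.0 (shut) to 1.0 (fully open).
Only numpy, scipy, OpenCV 4.12 (cv2) and the standard library are available. Lean on these libraries where they do the work, as an engineer would, in place of code of your own. Each camera call takes 0.05 s, during which the arm holds its last target. There are 200 camera calls.

## Task

The round plaster slab has dried and is ready to carve: flip the hinged marker paddle on its board right over its pivot, so that it lies flat on the far side with the tick face up. Push it over gently with the fingertips or the outside of the fingers, never taking it between them and never flinging it, and leave the other two markers, the casts and the tools as they are.

Things in the scene. Friction and masses are not known exactly. Their poses are not given: they have to be found in the camera images.
- flag_slab (a joint): Paddle of the round slab's marker, the one to flip. In rad: 0 = lying level towards the robot (-x of pivot_slab), dash face up; pi/2 = upright; pi = lying level on the far side (+x), tick face up; hard stops at both ends. It starts at 0 to 0.3. The hinge is stiff with friction (0.06 N m, 1 to 1.5 N at the free edge): the paddle stays where it is left.
- edge_slab (a point): Middle of the free edge of that paddle: an aluminium plate 80 mm wide, 4 mm thick, its free edge 95 mm from the pivot axis. One face has a raised dash, the other a raised tick (strokes 1 mm high). The point moves with the paddle: x points along the plate from the free edge to the pivot, y along the edge, z out of the dash face (-z out of the tick face).
- pivot_slab (a point): Point on the pivot axis of the status marker on the round slab's board, midway between its bracket's cheeks, 88 mm above the table. The point's y axis runs along the pivot; x is level and points from the marker to the cast behind; z is up. The board's front edge is 40 mm in front of it (-x). All three markers are alike.
- rest_slab (a point): Middle of the top of the rod on which the flipped paddle rests, 22 mm beyond the pivot; its twin is 22 mm before it. Both run between the bracket's steel cheeks, which stand at y = +-48.5 mm from the pivot point, reach 33 mm either way in x and 8 mm above the pivot; the bolt sticks out to y = 67 mm. The outer 60 mm of the level paddle overhangs the bracket, with nothing beneath but board and table.
- board_slab: Plywood ware board, 280 x 180 x 18 mm, fixed to the bench, that carries the round slab and, on its front end, that slab's marker. Origin: centre of the underside. Its x axis points from the marker (pivot 100 mm to -x of the origin, 70 mm above the board's top) to the cast.
- flag_tile (a joint): The same kind of paddle on the square tile's board: to be left as it is, lying towards the robot, dash up (0 to 0.1 rad).
- pivot_tile (a point): Point on the pivot axis of the status marker on the square tile's board, midway between its bracket's cheeks, 88 mm above the table. The point's y axis runs along the pivot; x is level and points from the marker to the cast behind; z is up. The board's front edge is 40 mm in front of it (-x). All three markers are alike.
- flag_mould (a joint): The same kind of paddle on the block mould's board: to be left as it is, already lying on the far side, tick up (pi - 0.1 to pi).
- pivot_mould (a point): Point on the pivot axis of the status marker on the block mould's board, midway between its bracket's cheeks, 88 mm above the table. The point's y axis runs along the pivot; x is level and points from the marker to the cast behind; z is up. The board's front edge is 40 mm in front of it (-x). All three markers are alike.
- slab: Round white plaster slab with a flower roughed out on top, 160 mm across, 40 mm high, loose on its board with its centre about 60 mm behind the board's centre. Origin: centre of the underside.
- tile: Square white plaster tile, 125 x 125 x 30 mm, loose on its board. Origin: centre of the underside.
- mould: Two-part plaster block mould with steel bands and a round pour hole, 90 x 99 x 105 mm high, loose on its board. Origin: centre of the underside.
- chisel: Red-handled flat chisel, 22 mm blade, 235 mm long, 24 mm high, lying on the bench in front of the boards. Its x axis runs towards the blade; origin on the bench under the shank, 72 mm behind the blade's tip.
- gouge: Red-handled narrow chisel, 12 mm blade, else as the flat chisel.
- mallet: Round wooden carver's mallet standing on its head, handle up, 92 mm across, 217 mm high. Origin: centre of the underside.
- bowl: Black rubber mixing bowl, 130 mm across, 75 mm high. Origin: centre of the underside.
- bottle: Clear water bottle with a red cap, 64 mm across, 190 mm high. Origin: centre of the underside.
- block: Wooden sanding block, 110 x 65 x 22 mm. Origin: centre of the underside.

How it is judged:
By the outcome, as a careful person would: the job done as asked, in the order asked, and still so for the second after the job is handed in, with the robot touching nothing.
It also fails if it takes over 42 s, if anything falls off the work surface, if the arm or the gripper's body presses on something with over 40 N, if the wrist force passes 120 N, or if a joint passes its speed limit or range.

## Working session

There is one attempt and no reset: what is moved stays moved. The work goes in short steps, Python scripts to look and compute and a tool call to move; the robot and the scene stay as the last step left them, time stands still between calls to the robot, and variables do not carry over. Pictures are saved under pics/ and viewed, about 8 in all and at most 12, crops included, and the job is handed in when it is done.

Besides the shell and the picture viewer there is one more tool, called after "Call:" as a command line: name --argument value ..., lists and objects as JSON in quotes. arm_command: Moves the arm, as the interface text tells. Shift numbers are shares of 0.08 m and turn numbers shares of 60 degrees, none past 1 either way. Its arguments: {"type":"object","properties":{"translation":{"type":"array"},"rotation":{"type":"array"},"grip":{"type":"array"}},"required":["translation","rotation","grip"]}

```bash
mkdir -p pics; cat > h.py <<'E'
import numpy as np, cv2
from rig import bot, eyes, models
def cap(n,save=None):
    c=eyes.capture(n)
    if save: cv2.imwrite('pics/'+save,c['image'])
    return c
def px(p): return np.array(p)*[512,384]
def ray(c,p):
    u=cv2.undistortPoints(np.array([[p]],float),c['mtx'],c['dist_coeffs'])[0,0]
    R=cv2.Rodrigues(np.array(c['rvec'],float))[0]; t=np.array(c['tvec'],float).ravel()
    d=R.T@np.array([u[0],u[1],1]); return -R.T@t, d/np.linalg.norm(d)
def atz(c,p,z):
    o,d=ray(c,p); return o+d*(z-o[2])/d[2]
def proj(c,P):
    return cv2.projectPoints(np.array(P,float).reshape(-1,3),np.array(c['rvec'],float),np.array(c['tvec'],float),c['mtx'],np.array(c['dist_coeffs'],float))[0][:,0]
E
python3 - <<'E'
from h import *
s=bot.read_state(); print(s['time_s'],s['position'],s['tcp_rot'],s['opening'])
cs={}
for n in('scene','top'):
    cs[n]=c=cap(n,n+'0.png')
    print(n,c['mtx'][0],ray(c,(256,192)))
    for t,z in [('pivot_slab',.088),('pivot_tile',.088),('pivot_mould',.088),('rest_slab',None),('edge_slab',.09),('board_slab',0),('slab',.018),('tile',.018),('mould',.018),('bottle',0),('mallet',0),('bowl',0)]:
        for r in models.spot_point(n,t)[:2]:
            print(n,t,round(r['conf'],2),px(r['point']).round(1), atz(c,px(r['point']),z or .086).round(3))
im=np.hstack([cv2.imread('pics/scene0.png'),cv2.imread('pics/top0.png')])
E
```

```text
0.0 [ 0.19758769 -0.5922178   0.24357171] [[-9.48674181e-01 -3.38099538e-04  3.16254936e-01]
 [-3.16254914e-01  2.14605087e-03 -9.48671821e-01]
 [-3.57953676e-04 -9.99997640e-01 -2.14282869e-03]] 0.9994323979612186
scene [473.86949445   0.         257.30621812] (array([ 1.80298386, -0.51644834,  1.0615447 ]), array([-0.74327485,  0.32048405, -0.58722438]))
scene pivot_slab 0.65 [164.6 194.1] [ 0.449 -0.281  0.088]
scene pivot_slab 0.56 [173.8 208.6] [ 0.543 -0.274  0.088]
scene pivot_tile 0.55 [253.2 188.5] [0.547 0.014 0.088]
scene pivot_tile 0.18 [103.9 227.2] [ 0.544 -0.509  0.088]
scene pivot_mould 0.77 [319.7 177.9] [0.587 0.262 0.088]
scene pivot_mould 0.2 [101.1 227.1] [ 0.54  -0.517  0.088]
scene edge_slab 0.89 [165.3 193.4] [ 0.449 -0.278  0.09 ]
scene edge_slab 0.58 [ 99.6 227.3] [ 0.541 -0.522  0.09 ]
scene board_slab 0.97 [184.6 248.9] [ 0.747 -0.299  0.086]
scene slab 0.81 [195.  252.3] [ 0.702 -0.257  0.018]
scene tile 0.88 [270.8 230.3] [0.704 0.01  0.018]
scene mould 0.9 [353.2 219.3] [0.771 0.296 0.018]
scene mould 0.53 [325.3 179.2] [0.516 0.333 0.018]
scene bottle 
[... 386 characters left out ...]
288  0.088]
top pivot_slab 0.66 [321.4 156.5] [ 0.683 -0.244  0.088]
top pivot_tile 0.93 [256.3 192.2] [ 0.555 -0.002  0.088]
top pivot_mould 0.76 [182.9 183.1] [0.593 0.266 0.088]
top rest_slab 0.98 [333.1 188.3] [ 0.565 -0.284  0.086]
top edge_slab 0.75 [333.1 217. ] [ 0.459 -0.28   0.09 ]
top board_slab 0.55 [132.3 189.4] [0.573 0.454 0.086]
top slab 0.62 [326.4 153.9] [ 0.705 -0.276  0.018]
top slab 0.56 [379.3 180.1] [ 0.6   -0.48   0.018]
top tile 0.56 [255.7 152.2] [ 0.715 -0.002  0.018]
top mould 0.6 [178.3 142.3] [0.76  0.297 0.018]
top bottle 0.93 [381.2 178.9] [ 0.597 -0.465  0.086]
top mallet 0.77 [391.9 223.5] [ 0.431 -0.499  0.086]
top bowl 0.8 [117.1 247.1] [0.362 0.51  0.086]
```

View pics/scene0.png

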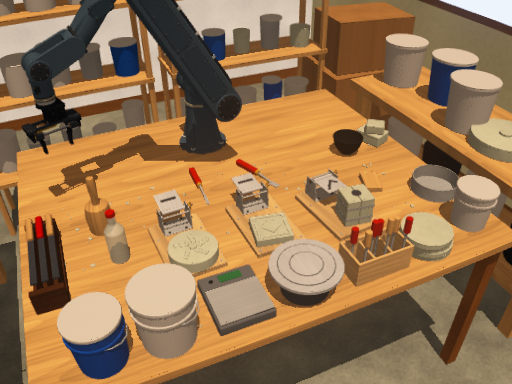

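View pics/top0.png

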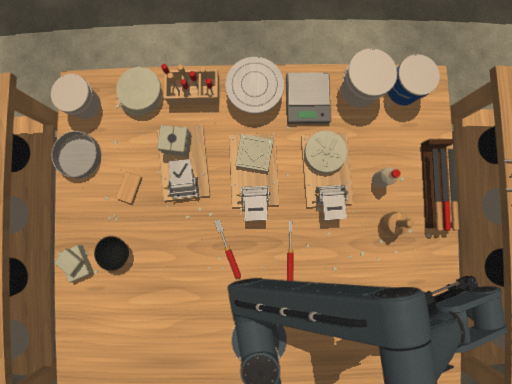

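The slab marker shows at about (333,205) in the top view and (174,210) in the scene view, with its paddle towards the robot. I'll zoom in and overlay a model of the paddle.

```bash
python3 - <<'E'
from h import *
out=[]
for n,(x,y) in(('scene',(174,205)),('top',(333,195))):
    c=cap(n); im=c['image']
    w,h=(45,45) 
    S=8
    crop=cv2.resize(im[y-h:y+h,x-w//1:x+w],None,fx=S//2*1.1,fy=S//2*1.1,interpolation=cv2.INTER_CUBIC); f=S//2*1.1
    piv=np.array([.548,-.284,.088]); yaw=np.deg2rad(3)
    ex=np.array([np.cos(yaw),np.sin(yaw),0]); ey=np.array([-ex[1],ex[0],0]);ez=np.array([0,0,1])
    for th,col in((0,(0,0,255)),(.3,(255,0,0))):
        d=-np.cos(th)*ex+np.sin(th)*ez
        P=[piv+.04*ey,piv+.095*d+.04*ey,piv+.095*d-.04*ey,piv-.04*ey]
        q=((proj(c,P)-[x-w,y-h]+.5)*f).astype(int)
        cv2.polylines(crop,[q.reshape(-1,1,2)],True,col,1)
    B=[piv+ex*a+ey*b-ez*.07 for a,b in((-.04,.09),(-.04,-.09),(.24,-.09),(.24,.09))]
    q=((proj(c,B)-[x-w,y-h]+.5)*f).astype(int); cv2.polylines(crop,[q.reshape(-1,1,2)],True,(0,255,0),1)
    out.append(crop)
cv2.imwrite('pics/c1.png',np.hstack(out)); print(out[0].shape)
E
```

```text
(396, 396, 3)
```

View pics/c1.png

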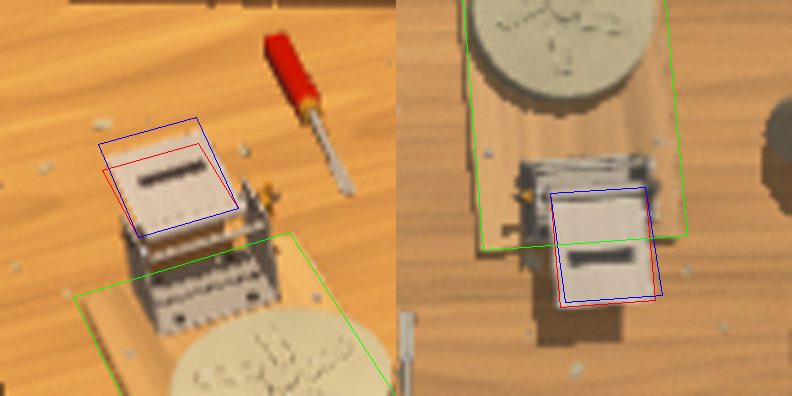

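Call:
arm_command --translation '[[-0.5,0,-0.4],[-1,0,-0.82],[-1,0,-0.82]]' --rotation '[[0,0,0],[0,0,0],[0,0,0]]' --grip '[1,1,1]'

```text
time_s: 1.7
position: [0.2548, -0.4992, 0.2441]
tcp_rot: [[-0.947, -0.0, 0.32], [-0.32, 0.007, -0.947], [-0.002, -1.0, -0.006]]
force: [-0.5, -1.2, 0.9]
opening: 0.817
```

Call:
arm_command --translation '[[-0.5,0,-0.4],[-1,0,-0.82],[-1,0,-0.82]]' --rotation '[[0,0,0],[0,0,0],[0,0,0]]' --grip '[1,1,1]'

```text
time_s: 2.0
position: [0.3094, -0.4125, 0.2444]
tcp_rot: [[-0.947, -0.001, 0.321], [-0.321, 0.005, -0.947], [-0.001, -1.0, -0.005]]
force: [-1.0, 0.6, 0.4]
opening: 0.535
```

Call:
arm_command --translation '[[-0.5,0,-0.4],[-1,0,-0.82],[-1,0,-0.82],[-1,0,-0.82]]' --rotation '[[0,0,0],[0,0,0],[0,-0.15,0],[0,-0.3,0]]' --grip '[1,1,1,1]'

```text
time_s: 2.4
position: [0.364, -0.3296, 0.2449]
tcp_rot: [[-0.807, 0.0, 0.59], [-0.59, -0.001, -0.807], [0.0, -1.0, 0.001]]
force: [0.4, -0.4, 0.1]
opening: 0.175
```

```bash
cat >> h.py <<'E'
from scipy.spatial.transform import Rotation as Ro
def goal(tip,tilt,yaw=2,base=None,roll=0):
    """tip target; tilt deg forward from vertical. returns shift/rot shares from measured pose"""
    s=bot.read_state(); R=np.array(s['tcp_rot']); p=np.array(s['position'])
    t,a=np.deg2rad(tilt),np.deg2rad(yaw)
    y=np.array([np.sin(t)*np.cos(a),np.sin(t)*np.sin(a),-np.cos(t)]); z=np.array([np.sin(a),-np.cos(a),0])
    T=np.c_[np.cross(y,z),y,z]
    q=np.array(tip)-.022*y
    return (R.T@(q-p)/.08).round(3), (np.degrees(Ro.from_matrix(R.T@T).as_rotvec())/60).round(3)
def st():
    s=bot.read_state(); R=np.array(s['tcp_rot']); p=np.array(s['position'])
    print('t',s['time_s'],'tip',(p+.022*R[:,1]).round(4),'y',R[:,1].round(3),'z',R[:,2].round(3),'q',np.round(s['joint_positions'],1),'F',np.round(s['force'],1),'op',round(s['opening'],2))
E
python3 -c "
from h import *
st(); print(goal((.37,-.30,.2),40)); print(goal((.40,-.29,.10),40))"
```

```text
t 2.4 tip [ 0.364  -0.3297  0.2229] y [ 0.    -0.001 -1.   ] z [ 0.59  -0.807  0.001] q [-55.2  19.9 100.9  -0.   59.1  -1.4] F [ 0.4 -0.4  0.1] op 0.17
(array([-0.133,  0.35 , -0.355]), array([0.198, 0.546, 0.647]))
(array([-0.51 ,  1.6  , -0.236]), array([0.198, 0.546, 0.647]))
```

Call:
arm_command --translation '[[-0.13,0.0,-0.3],[-0.13,0.0,-0.3],[-0.13,0.1,-0.35],[-0.13,0.1,-0.35],[-0.13,0.2,-0.35]]' --rotation '[[0.03,0.09,0.1],[0.07,0.18,0.21],[0.1,0.27,0.32],[0.13,0.36,0.42],[0.2,0.55,0.65]]' --grip '[1,1,1,1,1]'

```text
time_s: 2.9
position: [0.3553, -0.3043, 0.2298]
tcp_rot: [[-0.83, 0.544, 0.125], [-0.125, 0.037, -0.992], [-0.544, -0.838, 0.037]]
force: [1.3, -1.2, -2.0]
opening: 0.006
```

```bash
python3 -c "
from h import *
st(); print(goal((.37,-.29,.2),40)); print(goal((.40,-.29,.11),40))"
```

```text
t 2.9 tip [ 0.3672 -0.3035  0.2114] y [ 0.544  0.037 -0.838] z [ 0.125 -0.992  0.037] q [-74.7  17.7 120.2  47.9  46.1 -27.9] F [ 1.3 -1.2 -2. ] op 0.01
(array([ 0.061,  0.147, -0.176]), array([0.023, 0.09 , 0.116]))
(array([ 0.361,  1.294, -0.171]), array([0.023, 0.09 , 0.116]))
```

Call:
arm_command --translation '[[0.1,0.4,-0.1],[0.2,0.7,-0.17],[0.25,0.9,-0.17],[0.25,0.9,-0.17]]' --rotation '[[0.02,0.09,0.12],[0.02,0.09,0.12],[0.02,0.09,0.12],[0.02,0.09,0.12]]' --grip '[1,1,1,1]'

```text
time_s: 3.3
position: [0.3752, -0.2881, 0.1548]
tcp_rot: [[-0.767, 0.641, 0.04], [-0.024, 0.034, -0.999], [-0.641, -0.767, -0.011]]
force: [0.5, 0.4, 0.2]
opening: 0.002
```

```bash
python3 - <<'E'
from h import *
st()
for g in((.40,-.289,.07),(.43,-.289,.065),(.475,-.289,.06)): print(goal(g,40))
R=bot.read_state(); c=cap('wrist','w1.png')
T=np.eye(4); T[:3,:3]=R['tcp_rot']; T[:3,3]=R['position']; M=np.linalg.inv(T@np.array(c['hand_eye']))
c['rvec']=cv2.Rodrigues(M[:3,:3])[0]; c['tvec']=M[:3,3]
im=c['image']
piv=np.array([.545,-.286,.088]); yaw=np.deg2rad(2)
ex=np.array([np.cos(yaw),np.sin(yaw),0]); ey=np.array([-ex[1],ex[0],0]);ez=np.array([0,0,1])
for th,col in((0,(0,0,255)),(.15,(0,255,0)),(.3,(255,0,0))):
    d=-np.cos(th)*ex+np.sin(th)*ez
    P=[piv+.04*ey,piv+.095*d+.04*ey,piv+.095*d-.04*ey,piv-.04*ey]
    cv2.polylines(im,[proj(c,P).astype(int).reshape(-1,1,2)],True,col,1)
cv2.imwrite('pics/w1.png',im)
E
```

```text
t 3.3 tip [ 0.3893 -0.2873  0.1379] y [ 0.641  0.034 -0.767] z [ 0.04  -0.999 -0.011] q [-75.2  30.9 127.9  76.1  40.3 -55.8] F [0.5 0.4 0.2] op 0.0
(array([0.443, 0.736, 0.032]), array([ 0.011, -0.003,  0.002]))
(array([0.196, 1.025, 0.048]), array([ 0.011, -0.003,  0.002]))
(array([-0.196,  1.433,  0.072]), array([ 0.011, -0.003,  0.002]))
```

View pics/w1.png

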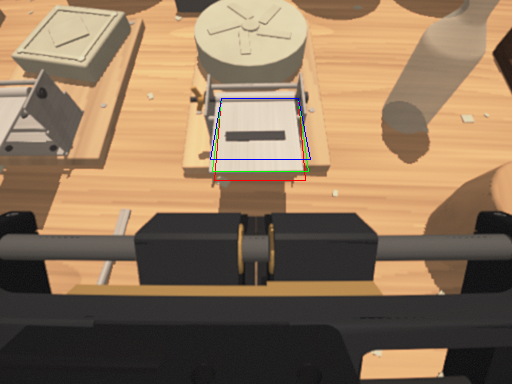

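The wrist view confirms it: the green outline (about 0.15 rad) fits the paddle, with its free edge at row 171 and columns 213–305. I'll go under the edge now.

Call:
arm_command --translation '[[0.2,0.35,0.03],[0.44,0.73,0.03],[0.35,0.87,0.04],[0.35,0.87,0.04]]' --rotation '[[0,0,0],[0,0,0],[0,0,0],[0,0,0]]' --grip '[1,1,1,1]'

```text
time_s: 3.75
position: [0.4002, -0.2902, 0.0851]
tcp_rot: [[-0.765, 0.643, 0.043], [-0.029, 0.033, -0.999], [-0.643, -0.765, -0.006]]
force: [-0.6, -0.1, -0.5]
opening: 0.006
```

```bash
python3 - <<'E'
from h import *
st()
for g in((.45,-.288,.055),(.47,-.288,.055),(.475,-.288,.075),(.475,-.288,.095)): print(goal(g,40))
c=cap('wrist'); print(c['hand_eye'][:3,3])
E
```

```text
t 3.75 tip [ 0.4143 -0.2894  0.0682] y [ 0.643  0.033 -0.765] z [ 0.043 -0.999 -0.006] q [-71.4  42.5 127.4  93.5  38.4 -73.7] F [-0.6 -0.1 -0.5] op 0.01
(array([-0.236,  0.414, -0.   ]), array([ 0.01 ,  0.002, -0.001]))
(array([-0.427,  0.575,  0.01 ]), array([ 0.01 ,  0.002, -0.001]))
(array([-0.636,  0.423,  0.012]), array([ 0.01 ,  0.002, -0.001]))
(array([-0.797,  0.232,  0.01 ]), array([ 0.01 ,  0.002, -0.001]))
[-0.06627754 -0.14001174  0.00094184]
```

Call:
arm_command --translation '[[-0.12,0.2,0],[-0.24,0.41,0],[-0.33,0.49,0],[-0.43,0.57,0.01],[-0.43,0.57,0.01]]' --rotation '[[0,0,0],[0,0,0],[0,0,0],[0,0,0],[0,0,0]]' --grip '[1,1,1,1,1]'

```text
time_s: 4.3
position: [0.4557, -0.2881, 0.0744]
tcp_rot: [[-0.764, 0.643, 0.043], [-0.031, 0.031, -0.999], [-0.644, -0.765, -0.003]]
force: [-0.6, 0.9, -1.4]
opening: 0.004
```

```bash
python3 - <<'E'
from h import *
st()
# tip path for the lift
for g in((.472,-.288,.065),(.475,-.288,.08),(.478,-.288,.095),(.482,-.288,.11),(.488,-.288,.12)): print(goal(g,40))
E
```

```text
t 4.3 tip [ 0.4698 -0.2874  0.0576] y [ 0.643  0.031 -0.765] z [ 0.043 -0.999 -0.003] q [-63.3  43.8 122.6  97.2  36.4 -68.5] F [-0.6  0.9 -1.4] op 0.0
(array([-0.081, -0.054,  0.006]), array([ 0.008,  0.004, -0.002]))
(array([-0.23 , -0.173,  0.007]), array([ 0.008,  0.004, -0.002]))
(array([-0.38 , -0.292,  0.008]), array([ 0.008,  0.004, -0.002]))
(array([-0.539, -0.404,  0.009]), array([ 0.008,  0.004, -0.002]))
(array([-0.677, -0.451,  0.012]), array([ 0.008,  0.004, -0.002]))
```

Call:
arm_command --translation '[[-0.08,-0.05,0],[-0.23,-0.17,0],[-0.38,-0.29,0],[-0.54,-0.4,0.01],[-0.68,-0.45,0.01]]' --rotation '[[0,0,0],[0,0,0],[0,0,0],[0,0,0],[0,0,0]]' --grip '[1,1,1,1,1]'

```text
time_s: 4.8
position: [0.4724, -0.2882, 0.1368]
tcp_rot: [[-0.766, 0.642, 0.041], [-0.028, 0.031, -0.999], [-0.642, -0.766, -0.006]]
force: [0.2, -0.1, -1.4]
opening: 0.006
```

```bash
cat >> h.py <<'E'
piv=np.array([.545,-.286,.088])
def wr(save,ths,yaw=1):
    R=bot.read_state(); c=cap('wrist')
    T=np.eye(4); T[:3,:3]=R['tcp_rot']; T[:3,3]=R['position']; M=np.linalg.inv(T@np.array(c['hand_eye']))
    c['rvec']=cv2.Rodrigues(M[:3,:3])[0]; c['tvec']=M[:3,3]; draw(c,ths,yaw); cv2.imwrite('pics/'+save,c['image'])
def draw(c,ths,yaw=1):
    yaw=np.deg2rad(yaw)
    ex=np.array([np.cos(yaw),np.sin(yaw),0]); ey=np.array([-ex[1],ex[0],0]);ez=np.array([0,0,1])
    for th,col in zip(ths,((0,0,255),(0,255,0),(255,0,0))):
        d=-np.cos(th)*ex+np.sin(th)*ez
        P=[piv+.04*ey,piv+.095*d+.04*ey,piv+.095*d-.04*ey,piv-.04*ey]
        cv2.polylines(c['image'],[proj(c,P).astype(int).reshape(-1,1,2)],True,col,1)
E
python3 - <<'E'
from h import *
st(); wr('w2.png',(.5,.8,1.1))
for g in((.495,-.288,.128),(.503,-.288,.136),(.512,-.288,.144),(.522,-.288,.15),(.532,-.288,.154)): print(goal(g,40))
E
```

```text
t 4.8 tip [ 0.4865 -0.2876  0.1199] y [ 0.642  0.031 -0.766] z [ 0.041 -0.999 -0.006] q [-61.1  34.8 119.8  82.9  35.5 -48.1] F [ 0.2 -0.1 -1.4] op 0.01
(array([-0.123, -0.005,  0.003]), array([ 0.007,  0.003, -0.002]))
(array([-0.263, -0.017,  0.007]), array([ 0.007,  0.003, -0.002]))
(array([-0.414, -0.022,  0.011]), array([ 0.007,  0.003, -0.002]))
(array([-0.558,  0.002,  0.016]), array([ 0.007,  0.003, -0.002]))
(array([-0.685,  0.044,  0.021]), array([ 0.007,  0.003, -0.002]))
```

View pics/w2.png

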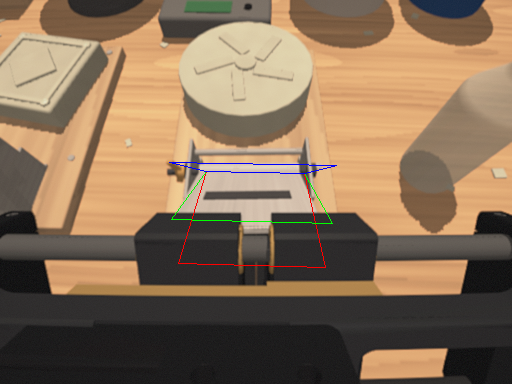

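The paddle rides on the fingers at about 0.75 rad, with the green outline near its left and right edges. Carrying on.

Call:
arm_command --translation '[[-0.12,0,0],[-0.26,-0.02,0.01],[-0.41,-0.02,0.01],[-0.56,0,0.02],[-0.69,0.04,0.02]]' --rotation '[[0,0,0],[0,0,0],[0,0,0],[0,0,0],[0,0,0]]' --grip '[1,1,1,1,1]'

```text
time_s: 5.35
position: [0.5168, -0.288, 0.1686]
tcp_rot: [[-0.766, 0.641, 0.041], [-0.027, 0.031, -0.999], [-0.642, -0.767, -0.007]]
force: [-0.7, -0.3, -0.7]
opening: 0.006
```

```bash
python3 - <<'E'
from h import *
st(); wr('w3.png',(1.2,1.5,1.8))
c=cap('top'); draw(c,(1.2,1.5,1.8)); cv2.imwrite('pics/t3.png',c['image'])
a=cv2.imread('pics/w3.png')[100:340,100:440]; b=cv2.resize(c['image'][150:240,285:390],None,fx=240/90,fy=240/90)
cv2.imwrite('pics/w3.png',np.hstack([a,b]))
for g in((.542,-.287,.158),(.553,-.287,.158),(.565,-.287,.155),(.577,-.287,.151),(.588,-.287,.145)): print(goal(g,40))
E
```

```text
t 5.35 tip [ 0.5309 -0.2873  0.1518] y [ 0.641  0.031 -0.767] z [ 0.041 -0.999 -0.007] q [-55.9  31.7 114.3  74.4  34.7 -32.3] F [-0.7 -0.3 -0.7] op 0.01
(array([-0.144,  0.026, -0.002]), array([ 0.009,  0.002, -0.001]))
(array([-0.249,  0.115,  0.003]), array([ 0.009,  0.002, -0.001]))
(array([-0.339,  0.24 ,  0.01 ]), array([ 0.009,  0.002, -0.001]))
(array([-0.422,  0.374,  0.017]), array([ 0.009,  0.002, -0.001]))
(array([-0.479,  0.52 ,  0.023]), array([ 0.009,  0.002, -0.001]))
```

View pics/w3.png

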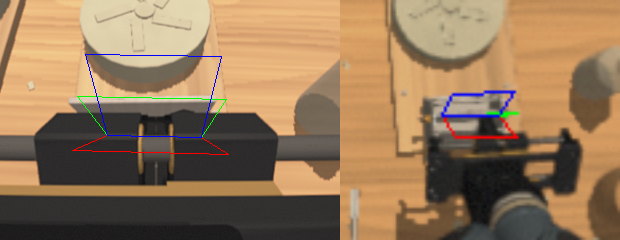

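The paddle is now about upright at roughly 1.5 rad (green line). Next I push it past vertical and down.

Call:
arm_command --translation '[[-0.14,0.03,0],[-0.25,0.12,0],[-0.34,0.24,0.01],[-0.42,0.37,0.02],[-0.48,0.52,0.02]]' --rotation '[[0,0,0],[0,0,0],[0,0,0],[0,0,0],[0,0,0]]' --grip '[1,1,1,1,1]'

```text
time_s: 5.95
position: [0.5743, -0.2874, 0.1605]
tcp_rot: [[-0.766, 0.642, 0.041], [-0.027, 0.032, -0.999], [-0.642, -0.766, -0.007]]
force: [-0.8, -0.0, -0.3]
opening: 0.004
```

```bash
python3 - <<'E'
from h import *
st()
for g in((.597,-.286,.138),(.605,-.286,.13),(.612,-.286,.121),(.617,-.286,.112),(.62,-.286,.103)): print(goal(g,35))
E
```

```text
t 5.95 tip [ 0.5884 -0.2867  0.1436] y [ 0.642  0.032 -0.766] z [ 0.041 -0.999 -0.007] q [-50.1  34.5 108.3  73.2  32.4 -25.1] F [-0.8 -0.  -0.3] op 0.0
(array([-0.061,  0.124, -0.007]), array([ 0.009,  0.   , -0.083]))
(array([-0.073,  0.265, -0.002]), array([ 0.009,  0.   , -0.083]))
(array([-0.068,  0.407,  0.002]), array([ 0.009,  0.   , -0.083]))
(array([-0.043,  0.534,  0.006]), array([ 0.009,  0.   , -0.083]))
(array([0.   , 0.644, 0.008]), array([ 0.009,  0.   , -0.083]))
```

Call:
arm_command --translation '[[-0.06,0.12,0],[-0.07,0.26,0],[-0.07,0.41,0],[-0.04,0.53,0.01],[0,0.64,0.01]]' --rotation '[[0,0,-0.02],[0,0,-0.04],[0,0,-0.08],[0,0,-0.08],[0,0,-0.08]]' --grip '[1,1,1,1,1]'

```text
time_s: 6.45
position: [0.6074, -0.2862, 0.1208]
tcp_rot: [[-0.816, 0.576, 0.042], [-0.03, 0.03, -0.999], [-0.577, -0.817, -0.007]]
force: [-0.4, -0.4, 1.2]
opening: 0.008
```

```bash
python3 - <<'E'
from h import *
st()
for z in (.099,.096,.093,.09,.087,.084): print(goal((.621,-.286,z),35))
E
```

```text
t 6.45 tip [ 0.6201 -0.2855  0.1029] y [ 0.576  0.03  -0.817] z [ 0.042 -0.999 -0.007] q [-45.6  39.  103.   64.9  28.5 -14. ] F [-0.4 -0.4  1.2] op 0.01
(array([0.018, 0.046, 0.004]), array([ 0.01 ,  0.002, -0.004]))
(array([0.039, 0.077, 0.004]), array([ 0.01 ,  0.002, -0.004]))
(array([0.061, 0.107, 0.004]), array([ 0.01 ,  0.002, -0.004]))
(array([0.083, 0.138, 0.005]), array([ 0.01 ,  0.002, -0.004]))
(array([0.104, 0.168, 0.005]), array([ 0.01 ,  0.002, -0.004]))
(array([0.126, 0.199, 0.005]), array([ 0.01 ,  0.002, -0.004]))
```

Call:
arm_command --translation '[[0.02,0.02,0],[0.03,0.05,0],[0.04,0.08,0]]' --rotation '[[0,0,0],[0,0,0],[0,0,0]]' --grip '[1,1,1]'

```text
time_s: 6.75
position: [0.6074, -0.2861, 0.1143]
tcp_rot: [[-0.817, 0.575, 0.041], [-0.029, 0.03, -0.999], [-0.576, -0.817, -0.008]]
force: [-0.8, -0.4, 0.7]
opening: 0.008
```

Call:
arm_command --translation '[[0.01,0.015,0],[0.02,0.03,0]]' --rotation '[[0,0,0],[0,0,0]]' --grip '[1,1]'

```text
time_s: 6.95
position: [0.6077, -0.2862, 0.113]
tcp_rot: [[-0.816, 0.577, 0.042], [-0.03, 0.03, -0.999], [-0.578, -0.816, -0.008]]
force: [-8.5, 1.0, 13.3]
opening: 0.002
```

The force rose to 13 N at the expected height, so the paddle is on its stop. Retreating along the tool axis.

Call:
arm_command --translation '[[-0.03,-0.1,0],[-0.1,-0.3,0],[-0.2,-0.7,0],[-0.3,-1,0],[-0.3,-1,0]]' --rotation '[[0,0,0],[0,0,0],[0,0,0],[0,0,0],[0,0,0]]' --grip '[1,1,1,1,1]'

```text
time_s: 7.45
position: [0.5819, -0.2893, 0.1947]
tcp_rot: [[-0.814, 0.579, 0.041], [-0.032, 0.026, -0.999], [-0.58, -0.815, -0.002]]
force: [1.2, -0.6, -0.1]
opening: 0.001
```

Call:
arm_command --translation '[[0.4,-0.4,0],[0.8,-0.8,0],[1,-1,0],[1,-1,0]]' --rotation '[[0,0,0],[0,0,0],[0,0,0],[0,0,0]]' --grip '[1,1,1,1]'

```text
time_s: 7.85
position: [0.4679, -0.2925, 0.2099]
tcp_rot: [[-0.818, 0.574, 0.038], [-0.026, 0.03, -0.999], [-0.575, -0.818, -0.009]]
force: [0.4, 0.8, -0.4]
opening: 0.007
```

```bash
python3 - <<'E'
from h import *
st(); wr('w4.png',(np.pi-.15,np.pi))
c=cap('scene'); b=cv2.resize(c['image'][150:290,90:390],None,fx=2,fy=2); draw(c,(np.pi-.15,np.pi)); 
cv2.imwrite('pics/s4.png',np.vstack([b,cv2.resize(c['image'][170:270,90:390],(600,200))]))
E
```

```text
t 7.85 tip [ 0.4805 -0.2919  0.1919] y [ 0.574  0.03  -0.818] z [ 0.038 -0.999 -0.009] q [-59.6  24.1 114.5  56.1  37.9 -16.3] F [ 0.4  0.8 -0.4] op 0.01
```

View pics/s4.png

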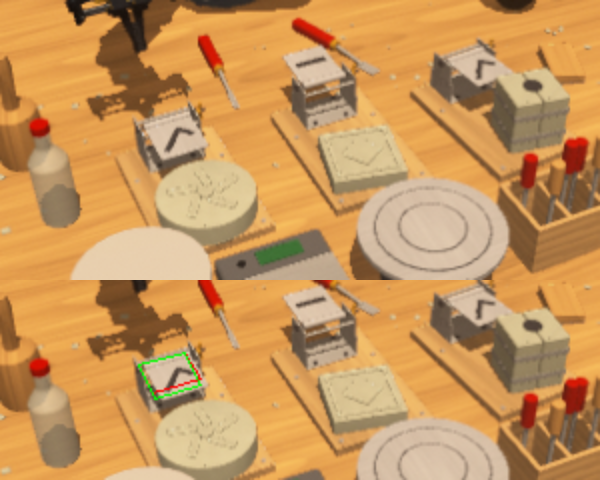

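View pics/w4.png

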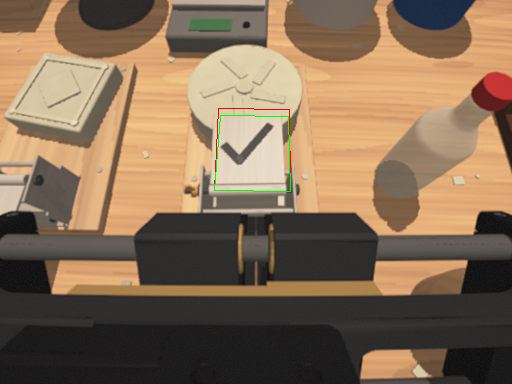

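The paddle lies flat, tick up. Its far edge is at row 116 in the wrist view, which matches the green pi outline. The other markers, casts and tools look unmoved in the scene view.

```bash
python3 -c "
from h import *
st(); print(bot.hand_in())"
```

```text
t 7.95 tip [ 0.4828 -0.2925  0.1921] y [ 0.576  0.029 -0.817] z [ 0.04  -0.999 -0.008] q [-59.4  24.2 114.2  56.2  37.9 -16.2] F [-0.1 -0.2  0.9] op 0.0
the job is handed in; nothing more can be done
None
```

I flipped the round slab's paddle over its pivot to the far side, and it now lies flat with the tick face up. I pushed it over with the closed fingertips, without gripping or flinging it, and handed the job in at about 8 s.

- **Paddle position:** pressing down met the end stop at the expected height, with a reading of about 13 N. After I backed the arm off, the wrist and scene views both matched the fully flipped outline.
- **Everything else:** by eye, in the scene view, the other two markers, the casts and the tools in view looked unmoved; the bowl was outside that final picture. I did not measure any of them.
- **Robot at hand-in:** it was touching nothing, with the measured force near zero.

None of my last checks failed or disagreed.

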